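Fit the spatter guard on the welding fixture

ROBOT

A 6-joint arm with a two-finger parallel gripper is mounted at the origin on the work surface. World frame = base frame: x ahead of the robot, y to its left, z up, the work surface at z = 0. Lengths are in m, angles in rad, forces in N, time in s.
With the tool pointing down it reaches from about 0.35 to 0.85 m from the base axis. Payload 8.1 kg.
Tool frame: the origin (TCP) lies at the very end of the fingers, on their centre line; the grasp point (between the pads) lies 19 mm behind it; z points along the fingers, y is the line along which they close (so a half turn about z gives the same grasp; the last joint's range is limited). The gripper opens to 85 mm and grips with 20 to 120 N. Pads are 22 mm wide; open, the fingers measure 114 mm over their backs; the gripper's body (76 mm by 85 mm) begins 54 mm behind the grasp point. The pads swing forward as they close: fully open they stand 13 mm farther back than shut.
Start: joints at [-1.228, 0.13, 1.488, -0, 1.523, -0.085], TCP at [0.249, -0.546, 0.231] pointing down, gripper open.
Joint ranges: [-2.96, 2.96], [-0.89, 2.26], [0.02, 2.5], [-1.34, 4.48], [0, 2.73], [-2.66, 2.66]. Speed limits (rad/s): [2.39, 2.39, 2.79, 3.14, 3.14, 3.14].

INTERFACE

Orientations are given as a unit quaternion [w, x, y, z].
In Python, from rig import robot gives the robot as it stands.
- The arm moves only by the shell command python3 -m crank 'ROWS' [FORCE]. ROWS is JSON, a list of rows, each an object of numbers: "wx", "wy", "wz": the turn, a rotation vector about the tool's x, y, z as a fraction of full scale; "dx", "dy", "dz": the shift along the tool's x, y, z as a fraction of full scale; "hand": the opening, from 0 (shut) to 1 (fully open). A call has 1 to 12 rows; each row is the pose to reach, as a shift and turn from the pose commanded when the call began, along the tool's axes at that moment, turning the shorter way round; what a row does not reach only later rows make up. Full scale, the value 1, is 250 mm for a shift and 180 degrees for a turn. A row lasts 1/8 s, in which the tool goes at most 62.5 mm and 10.7 degrees, less where a joint would pass 70% of its speed; a pose out of reach is approached as far as the arm can. A call with a number of a shift or a turn outside -1 to 1 is refused whole. A call with a gripper value outside its range is refused whole. The fingers move at their own pace and stop on an object; FORCE is the grip in N (left out, the last holds). Time passes only in rows, so rows that repeat a pose let the fingers close. It gives the time, the measured TCP pose, the force, the opening and the grip force at its end, in the units of the state.
- robot.read_state(): the state, without advancing time (a new reading comes with each control period).
- robot.get_image(name): name is "side" or "top"; returns (picture, depth): 400x640x3 uint8, blue, green, red; 400x640 float32, m along the optical axis (not along the pixel's ray), 0 where there is no reading.
- robot.camera_params(name): a dict with "camera_matrix" (3x3 intrinsics, pixels), "R" (3x3) and "t" (3): a world point X has camera coordinates R X + t. Camera axes: x right, y down, z forward; pixel columns grow to the right and rows downward; lengths in m; the calibration is good to about 2 mm. A picture is of the moment at which its call begins. camera_params takes no time and is no camera call.
- robot.hand_in(): hands the job in; it is judged then, once.
Trained networks look in the newest picture that a camera, given by its name, has taken for a name from the list of things; names that differ only in an ending like _2 or _b are one class to them, and where a whole thing is asked for, a point or a joint stands for the part that bears it (a point fixed in the world has none). Each returns a list of dicts, best first, with "conf" (0 to 1); they miss things now and then, are a little off and sometimes report something else, mostly with a low value. They report only what shows in the picture. A call takes as long as a camera call. They do not tell look-alikes from the thing itself.
- robot.recognise(thing, camera): "position" ([x, y, z] in m, in world coordinates, good to about 4 mm: the middle of the surface that is visible of it).
- robot.landmark_of(thing, camera): "position" ([x, y, z] in m, in world coordinates, good to about 4 mm: a listed point, or the origin of a listed thing).
The state is a dict: "time_s": time; "q": joint angles; "qd": joint speeds; "joint_efforts": joint torques, N m; "position": TCP position; "tcp_rot": TCP orientation; "force": force on the tool from outside, world axes, zero at the start; "wrist_torque": the same for the moment, N m; "opening": finger opening in m; "grip_force": force on a finger pad.
Only numpy, scipy, OpenCV 4.12 (cv2) and the standard library are available. Lean on these libraries where they do the work, as an engineer would, in place of code of your own. Each camera call takes 0.05 s, during which the arm holds its last target. There are 200 camera calls.

TASK

Fit the copper-coloured spatter guard that has the square window in its plate onto the black welding fixture: lower it so that the steel shaft stands inside its collar and the yellow pin comes up through the window, and set it gently down, fully home and flat on the fixture, before you let go of it. Leave the other guard, the one without a window, where it lies.

Things in the scene. Friction and masses are not known exactly. Their poses are not given: they have to be found in the camera images.
- guard_mid (a point): Loose guard to fit, 0.3-0.45 kg: copper-coloured plate 156 x 120 x 6 mm with a round collar (outside 54, bore 46 mm, open through) to grip, rising 64 above the plate, 70 in all. A 30 x 30 mm window in the plate is centred 55 mm from the collar's axis along +x. Point: on that axis, 35 mm above the underside; x along the 156 mm length to the window, z up. Lies flat on the table.
- fixture_seat (a point): Fixed fixture: black plate 200 x 150 x 16 mm. Mid-plate a bright shaft, 26 mm diameter, 52 tall above the plate, top 16 tapering to 10 diameter; 55 mm from it along +x a yellow pin, 10 mm diameter, 27 tall, top 7 tapering to 4. Point: on the shaft's axis at the plate's upper face, where the guard's underside rests; x along the 200 mm length to the pin, z up.
- blank_guard_mid (a point): The other guard, to be left alone: same copper-coloured plate and collar, same sizes, but no window in the plate. Point: on the collar's axis, 35 mm above the underside; x along the 156 mm length, z up.
Things that resemble listed ones, but are neither listed nor needed, are in the scene too. Leave any green or purple look-alike of the part that bears guard_mid alone.

How it is judged:
At the end, for the whole second after the job is handed in: The windowed guard lies at rest and flat (within 3.5 degrees) on the fixture's plate (within 4 mm of fully down), its collar's axis within 16 mm of the shaft's and its length within 23 degrees of the fixture's, so that the shaft is in the collar and the pin in the window (horizontal distance between guard_mid and fixture_seat below 0.016 m and z of guard_mid in the frame of fixture_seat between 0.031 and 0.039 m and angle between guard_mid's own z axis and vertical below 0.06 rad and angle between the x axis of guard_mid and the x axis of fixture_seat, either way round below 0.4 rad and linear speed of guard below 0.02 m/s); the robot touches nothing.
It fails at once if the guard is dropped onto the fixture (falls free at more than 0.5 m/s near the shaft) (horizontal distance between guard_mid and fixture_seat below 0.1 m and linear speed of guard above 0.5 m/s and contact force between the fingers and guard below 0.1 N).
It fails at once if the guard without a window is moved more than 30 mm (distance of blank_guard_mid from where it was at the start of the episode above 0.03 m).
It also fails if it takes over 35 s, if anything falls off the work surface, if the arm or the gripper's body presses on something with over 40 N, if the wrist force passes 120 N, or if a joint passes its speed limit or range.

## Working session

There is one attempt and no reset: what is moved stays moved. The work goes in short steps, Python scripts to look and compute and a shell command to move; the robot and the scene stay as the last step left them, time stands still between calls to the robot, and variables do not carry over. Pictures are saved under pics/ and viewed, at most 10 in all, crops included, and the job is handed in when it is done.

```bash
mkdir -p pics
cat > h.py <<'E'
import numpy as np, cv2
from rig import robot
def cloud(name,d):
    p=robot.camera_params(name);K=np.array(p["camera_matrix"]);R=np.array(p["R"]);t=np.array(p["t"])
    v,u=np.mgrid[0:d.shape[0],0:d.shape[1]]
    c=np.stack([(u-K[0,2])/K[0,0]*d,(v-K[1,2])/K[1,1]*d,d],-1)
    return (c-t)@R   # world
E
python3 - <<'E'
from h import *
s=robot.read_state();print(s["time_s"],s["position"],s["tcp_rot"],s["force"],s["opening"])
for n in("top","side"):
    im,d=robot.get_image(n);cv2.imwrite(f"pics/{n}0.png",im);np.save(f"{n}0.npy",d)
    for th in("guard_mid","fixture_seat","blank_guard_mid"):
        print(n,th,[(np.round(r["position"],3).tolist(),round(r["conf"],2)) for r in robot.landmark_of(th,n)])
E
```

```text
0.0 [ 0.24874876 -0.54540192  0.23025688] [-9.00606922e-04  9.77211039e-01  2.12268127e-01 -1.25170419e-04] [-0.02622387  0.657734    0.53671152] 0.08565462420837663
top guard_mid [([0.192, 0.334, 0.037], 0.92), ([0.656, 0.333, 0.037], 0.8), ([0.426, 0.332, 0.035], 0.76)]
top fixture_seat [([0.535, -0.228, 0.016], 0.82)]
top blank_guard_mid [([0.491, 0.075, 0.036], 0.58)]
side guard_mid [([0.652, 0.329, 0.035], 0.71), ([0.196, 0.334, 0.032], 0.71), ([0.429, 0.338, 0.034], 0.6)]
side fixture_seat [([0.537, -0.226, 0.015], 0.71)]
side blank_guard_mid [([0.484, 0.07, 0.037], 0.87)]
```

View pics/top0.png

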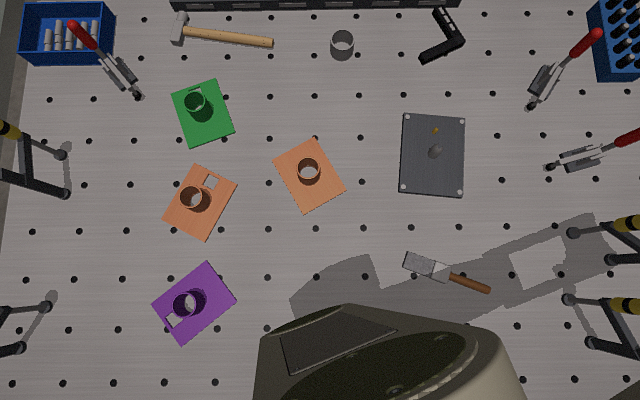

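View pics/side0.png

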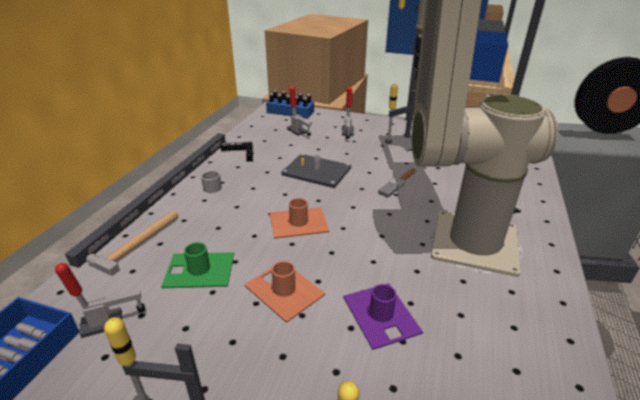

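The top view shows the windowed copper guard with its collar at about (190,198) and window at (211,182). The blank guard is at (309,170), and the fixture's shaft is at (435,152) with its pin at (435,130). Next I'll measure the angles.

Run:
```python
from h import *
im=cv2.imread("pics/top0.png");d=np.load("top0.npy");P=cloud("top",d)
hsv=cv2.cvtColor(im,cv2.COLOR_BGR2HSV)
def rect(m):
    n,l,st,c=cv2.connectedComponentsWithStats(m.astype(np.uint8))
    for i in range(1,n):
        if st[i,4]>800:
            pts=P[l==i][:,:2].astype(np.float32);(cx,cy),(w,h),a=cv2.minAreaRect(pts*1000)
            print(c[i].round(),"centre",round(cx),round(cy),"size",round(w),round(h),"ang",round(a,1), "z",np.median(P[l==i][:,2]).round(4))
cop=(hsv[...,0]<15)&(hsv[...,1]>80)&(P[...,2]<.015)&(P[...,2]>0.001)
rect(cop)
fx=(P[...,2]>.010)&(P[...,2]<.022)&(hsv[...,1]<80)&(hsv[...,2]<130)
fx[:, :350]=0;fx[:,500:]=0;fx[240:]=0
rect(fx)
# collars: top rim points
for nm,(u,v) in dict(win=(190,198),blank=(309,170)).items():
    Q=P[v-25:v+25,u-25:u+25].reshape(-1,3);Q=Q[(Q[:,2]>.064)&(Q[:,2]<.076)]
    (cx,cy),r=cv2.minEnclosingCircle((Q[:,:2]*1000).astype(np.float32));print(nm,len(Q),cx,cy,r,Q[:,2].max())
Q=P[120:175,410:460].reshape(-1,3)
for lo,hi in((.05,.075),(.03,.05)):
    q=Q[(Q[:,2]>lo)&(Q[:,2]<hi)];print(lo,len(q),np.median(q,0),q.max(0))
y=(hsv[...,0]>12)&(hsv[...,0]<35)&(hsv[...,1]>120);y[:120]=0;y[140:]=0;y[:,:425]=0;y[:,445:]=0
print("pin",P[y].round(3).tolist())
# window: ray hit on table
w=P[172:192,202:220];wm=(w[...,2]<.003)&(hsv[172:192,202:220,1]<60);print("win",wm.sum(),w[wm].mean(0))
```

```text
[309. 176.] centre 491 73 size 160 120 ang 29.6 z 0.0063
[200. 204.] centre 429 335 size 123 156 ang 62.6 z 0.0067
[432. 155.] centre 535 -225 size 151 201 ang 83.7 z 0.0159
win 168 427.88031005859375 333.6893310546875 27.211990356445312 0.07380113193862119
blank 146 489.91949462890625 72.83511352539062 26.930644989013672 0.07316311559299608
0.05 82 [ 0.53009704 -0.22042643  0.05803128] [ 0.54578979 -0.21241213  0.06815931]
0.03 57 [ 0.53099012 -0.21943129  0.03883538] [ 0.59542669 -0.2117028   0.04959024]
pin [[0.595, -0.23, 0.033], [0.593, -0.227, 0.033], [0.591, -0.228, 0.039], [0.588, -0.228, 0.045], [0.596, -0.23, 0.018], [0.589, -0.226, 0.037], [0.589, -0.228, 0.037], [0.588, -0.23, 0.04], [0.588, -0.232, 0.039], [0.59, -0.226, 0.029], [0.588, -0.227, 0.034], [0.587, -0.229, 0.036], [0.586, -0.23, 0.038], [0.586, -0.233, 0.038], [0.59, -0.226, 0.021], [0.587, -0.226, 0.029], [0.587, -0.228, 0.029], [0.586, -0.23, 0.03], [0.586, -0.232, 0.03], [0.588, -0.226, 0.021], [0.588, -0.228, 0.021], [0.586, -0.229, 0.025], [0.585, -0.231, 0.026], [0.587, -0.229, 0.017], [0.585, -0.23, 0.021]]
win 145 [4.79623554e-01 3.08956889e-01 2.92287314e-04]
```

```bash
cat > go.py <<'E'
# usage: go.py x y z yaw_of_tool_x_deg -> row fractions (tool down)
import sys
from h import *
from scipy.spatial.transform import Rotation as Ro
s=robot.read_state();x,y,z,a=map(float,sys.argv[1:5])
R=Ro.from_quat(np.roll(s["tcp_rot"],-1))
T=Ro.from_euler("z",a,degrees=True)*Ro.from_euler("x",180,degrees=True)
dl=np.array([x,y,z])-s["position"]
print("t",s["time_s"],"pos",s["position"].round(4),"yaw",np.degrees(np.arctan2(*R.as_matrix()[[1,0],0])).round(1),"F",np.round(s["force"],1),"open",round(s["opening"],4),"grip",s["grip_force"])
print("d",(R.inv().apply(dl)/.25).round(3),"w",((R.inv()*T).as_rotvec()/np.pi).round(3),"rows",np.linalg.norm(dl)/.0625)
E
python3 -m crank '[{"dx":1,"dy":-0.73,"wz":-0.3},{"dx":1,"dy":-0.73,"wz":-0.3},{"dx":1,"dy":-0.73,"wz":-0.3},{"dx":1,"dy":-0.73,"wz":-0.3},{"dx":1,"dy":-0.73,"wz":-0.3},{"dx":1,"dy":-0.73,"wz":-0.3}]'
python3 go.py 0.48 0.02 0.20 135
```

```text
t 0.4 pos [ 0.2489 -0.5459  0.2312] yaw 24.5 F [-0.2  0.3 -0.4] open 0.0855 grip 0.0
d [ 1.78  -1.676  0.125] w [-0.    -0.    -0.614] rows 9.792218354259841invalid input at $[0]: expected keys wx, wy, wz, dx, dy, dz, hand
```

```bash
python3 -m crank '[{"dx":1,"dy":-0.73,"dz":0,"wx":0,"wy":0,"wz":-0.3,"hand":1},{"dx":1,"dy":-0.73,"dz":0,"wx":0,"wy":0,"wz":-0.3,"hand":1},{"dx":1,"dy":-0.73,"dz":0,"wx":0,"wy":0,"wz":-0.3,"hand":1},{"dx":1,"dy":-0.73,"dz":0,"wx":0,"wy":0,"wz":-0.3,"hand":1},{"dx":1,"dy":-0.73,"dz":0,"wx":0,"wy":0,"wz":-0.3,"hand":1},{"dx":1,"dy":-0.73,"dz":0,"wx":0,"wy":0,"wz":-0.3,"hand":1}]'
python3 go.py 0.48 -0.02 0.20 135
```

```text
time_s: 1.15
position: [0.4025, -0.2728, 0.2316]
tcp_rot: [0.0, 0.772, 0.636, 0.001]
force: [-0.5, -0.9, -0.1]
opening: 0.0853
grip_force: 0.0
t 1.15 pos [ 0.4025 -0.2728  0.2316] yaw 79.0 F [-0.5 -0.9 -0.1] open 0.0853 grip 0.0
d [1.052 0.11  0.127] w [ 0.    -0.    -0.311] rows 4.260679511507552
```

```bash
python3 -m crank '[{"dx":1,"dy":0.1,"dz":0.12,"wx":0,"wy":0,"wz":-0.3,"hand":1},{"dx":1,"dy":0.1,"dz":0.12,"wx":0,"wy":0,"wz":-0.3,"hand":1},{"dx":1,"dy":0.1,"dz":0.12,"wx":0,"wy":0,"wz":-0.3,"hand":1},{"dx":1,"dy":0.1,"dz":0.12,"wx":0,"wy":0,"wz":-0.3,"hand":1},{"dx":1,"dy":0.1,"dz":0.12,"wx":0,"wy":0,"wz":-0.3,"hand":1},{"dx":1,"dy":0.1,"dz":0.12,"wx":0,"wy":0,"wz":-0.3,"hand":1}]'
python3 go.py 0.442 0.16 0.17 153; python3 go.py 0.428 0.334 0.13 153
```

```text
time_s: 1.9
position: [0.4751, -0.0362, 0.2012]
tcp_rot: [-0.0, 0.403, 0.915, -0.0]
force: [-0.4, -0.8, -0.2]
opening: 0.0853
grip_force: 0.0
t 1.9 pos [ 0.4751 -0.0362  0.2012] yaw 132.5 F [-0.4 -0.8 -0.2] open 0.0853 grip 0.0
d [0.668 0.432 0.125] w [-0.     0.    -0.114] rows 3.2225076610216954
t 1.9 pos [ 0.4751 -0.0362  0.2012] yaw 132.5 F [-0.4 -0.8 -0.2] open 0.0853 grip 0.0
d [1.22  0.861 0.284] w [-0.     0.    -0.114] rows 6.078713332062802
```

```bash
python3 -m crank '[{"dx":1,"dy":0.7,"dz":0.15,"wx":0,"wy":0,"wz":-0.114,"hand":1},{"dx":1,"dy":0.7,"dz":0.15,"wx":0,"wy":0,"wz":-0.114,"hand":1},{"dx":1,"dy":0.7,"dz":0.15,"wx":0,"wy":0,"wz":-0.114,"hand":1},{"dx":1,"dy":0.7,"dz":0.15,"wx":0,"wy":0,"wz":-0.114,"hand":1},{"dx":1,"dy":0.7,"dz":0.15,"wx":0,"wy":0,"wz":-0.114,"hand":1},{"dx":1,"dy":0.7,"dz":0.15,"wx":0,"wy":0,"wz":-0.114,"hand":1}]'
python3 go.py 0.428 0.334 0.12 153
```

```text
time_s: 2.65
position: [0.4345, 0.2682, 0.1632]
tcp_rot: [-0.0, 0.235, 0.972, -0.0]
force: [-0.2, -0.7, 0.3]
opening: 0.0851
grip_force: 0.0
t 2.65 pos [0.4345 0.2682 0.1632] yaw 152.9 F [-0.2 -0.7  0.3] open 0.0851 grip 0.0
d [0.143 0.222 0.173] w [-0.    -0.    -0.001] rows 1.2638416139334099
```

```bash
python3 -m crank '[{"dx":0.143,"dy":0.222,"dz":0.17,"wx":0,"wy":0,"wz":0,"hand":1},{"dx":0.143,"dy":0.222,"dz":0.17,"wx":0,"wy":0,"wz":0,"hand":1},{"dx":0.143,"dy":0.222,"dz":0.17,"wx":0,"wy":0,"wz":0,"hand":1},{"dx":0.143,"dy":0.222,"dz":0.17,"wx":0,"wy":0,"wz":0,"hand":1}]'
python3 go.py 0.428 0.334 0.032 153
python3 - <<'E'
from h import *
a,_=robot.get_image("side");cv2.imwrite("pics/s1.png",cv2.resize(a[160:360,180:420],None,fx=2.5,fy=2.5))
E
```

```text
time_s: 3.15
position: [0.4297, 0.3308, 0.1223]
tcp_rot: [0.001, 0.235, 0.972, 0.0]
force: [-0.2, -0.8, 0.2]
opening: 0.0856
grip_force: 0.0
t 3.15 pos [0.4297 0.3308 0.1223] yaw 152.9 F [-0.2 -0.8  0.2] open 0.0856 grip 0.0
d [0.012 0.008 0.361] w [ 0.     0.    -0.001] rows 1.446461894616654
```

View pics/s1.png

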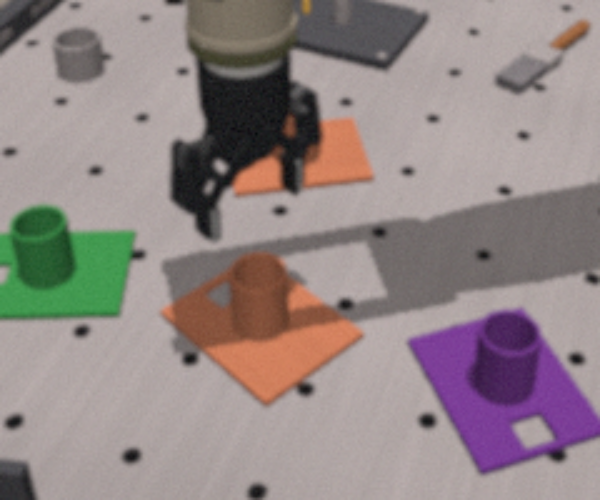

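The open fingers, at (208,230) and (292,185) in the crop, straddle the collar at (258,290). I'll lower and grip.

```bash
python3 -m crank '[{"dx":0.012,"dy":0.008,"dz":0.12,"wx":0,"wy":0,"wz":0,"hand":1},{"dx":0.012,"dy":0.008,"dz":0.24,"wx":0,"wy":0,"wz":0,"hand":1},{"dx":0.012,"dy":0.008,"dz":0.36,"wx":0,"wy":0,"wz":0,"hand":1},{"dx":0.012,"dy":0.008,"dz":0.36,"wx":0,"wy":0,"wz":0,"hand":1},{"dx":0.012,"dy":0.008,"dz":0.36,"wx":0,"wy":0,"wz":0,"hand":0.3},{"dx":0.012,"dy":0.008,"dz":0.36,"wx":0,"wy":0,"wz":0,"hand":0.3},{"dx":0.012,"dy":0.008,"dz":0.36,"wx":0,"wy":0,"wz":0,"hand":0.3},{"dx":0.012,"dy":0.008,"dz":0.36,"wx":0,"wy":0,"wz":0,"hand":0.3},{"dx":0.012,"dy":0.008,"dz":0.36,"wx":0,"wy":0,"wz":0,"hand":0.3},{"dx":0.012,"dy":0.008,"dz":0.36,"wx":0,"wy":0,"wz":0,"hand":0.3}]' 60
```

```text
time_s: 4.45
position: [0.428, 0.3355, 0.0339]
tcp_rot: [0.001, 0.233, 0.972, 0.001]
force: [-2.0, -4.8, 9.6]
opening: 0.0539
grip_force: 62.1
```

```bash
python3 -m crank '[{"dx":0,"dy":0,"dz":-0.1,"wx":0,"wy":0,"wz":0,"hand":0.3},{"dx":0,"dy":0,"dz":-0.2,"wx":0,"wy":0,"wz":0,"hand":0.3},{"dx":0,"dy":0,"dz":-0.35,"wx":0,"wy":0,"wz":0,"hand":0.3},{"dx":0,"dy":0,"dz":-0.5,"wx":0,"wy":0,"wz":0,"hand":0.3},{"dx":0,"dy":0,"dz":-0.6,"wx":0,"wy":0,"wz":0,"hand":0.3},{"dx":0,"dy":0,"dz":-0.6,"wx":0,"wy":0,"wz":0,"hand":0.3}]'
python3 go.py 0.50 0.10 0.184 165
python3 - <<'E'
from h import *
a,_=robot.get_image("side");cv2.imwrite("pics/s2.png",cv2.resize(a[120:360,160:440],None,fx=2,fy=2))
E
```

```text
time_s: 5.2
position: [0.4282, 0.3362, 0.1846]
tcp_rot: [0.002, 0.233, 0.972, 0.002]
force: [0.2, 1.0, -3.1]
opening: 0.0534
grip_force: 64.6
t 5.2 pos [0.4282 0.3362 0.1846] yaw 153.0 F [ 0.2  1.  -3.1] open 0.0534 grip 64.60702300071716
d [-0.685 -0.712  0.001] w [ 0.002  0.001 -0.066] rows 3.9507448332452997
```

View pics/s2.png

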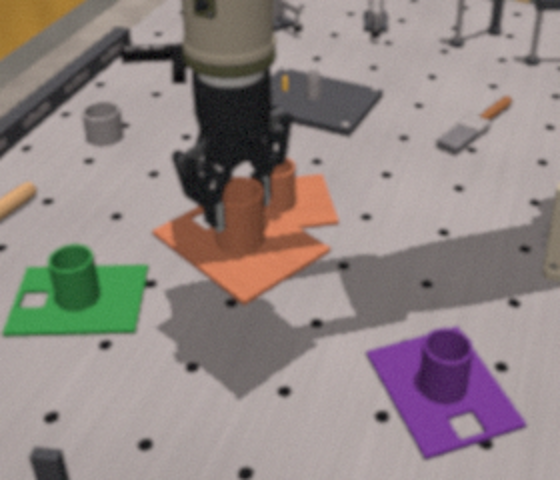

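The guard is lifted and hangs flat at (240,240), with the blank guard behind it. Now I'll carry it over.

```bash
python3 -m crank '[{"dx":-0.08,"dy":-0.08,"dz":0,"wx":0,"wy":0,"wz":-0.01,"hand":0.3},{"dx":-0.2,"dy":-0.2,"dz":0,"wx":0,"wy":0,"wz":-0.03,"hand":0.3},{"dx":-0.34,"dy":-0.35,"dz":0,"wx":0,"wy":0,"wz":-0.05,"hand":0.3},{"dx":-0.48,"dy":-0.5,"dz":0,"wx":0,"wy":0,"wz":-0.07,"hand":0.3},{"dx":-0.62,"dy":-0.65,"dz":0,"wx":0,"wy":0,"wz":-0.07,"hand":0.3},{"dx":-0.76,"dy":-0.8,"dz":0,"wx":0,"wy":0,"wz":-0.07,"hand":0.3},{"dx":-0.86,"dy":-0.9,"dz":0,"wx":0,"wy":0,"wz":-0.07,"hand":0.3},{"dx":-0.9,"dy":-0.95,"dz":0,"wx":0,"wy":0,"wz":-0.07,"hand":0.3}]'
python3 go.py 0.535 -0.226 0.184 174
```

```text
time_s: 6.25
position: [0.5186, 0.0197, 0.1792]
tcp_rot: [-0.001, 0.126, 0.992, -0.0]
force: [-0.2, 0.7, -4.2]
opening: 0.0533
grip_force: 64.8
t 6.25 pos [0.5186 0.0197 0.1792] yaw 165.5 F [-0.2  0.7 -4.2] open 0.0533 grip 64.76424157619476
d [-0.309 -0.935 -0.019] w [-0.    -0.001 -0.047] rows 3.940758132500579
```

```bash
python3 -m crank '[{"dx":-0.03,"dy":-0.1,"dz":0,"wx":0,"wy":0,"wz":-0.01,"hand":0.3},{"dx":-0.08,"dy":-0.25,"dz":0,"wx":0,"wy":0,"wz":-0.03,"hand":0.3},{"dx":-0.14,"dy":-0.42,"dz":0,"wx":0,"wy":0,"wz":-0.047,"hand":0.3},{"dx":-0.2,"dy":-0.6,"dz":0,"wx":0,"wy":0,"wz":-0.047,"hand":0.3},{"dx":-0.25,"dy":-0.77,"dz":0,"wx":0,"wy":0,"wz":-0.047,"hand":0.3},{"dx":-0.29,"dy":-0.88,"dz":0,"wx":0,"wy":0,"wz":-0.047,"hand":0.3},{"dx":-0.309,"dy":-0.935,"dz":0,"wx":0,"wy":0,"wz":-0.047,"hand":0.3},{"dx":-0.309,"dy":-0.935,"dz":0,"wx":0,"wy":0,"wz":-0.047,"hand":0.3},{"dx":-0.309,"dy":-0.935,"dz":0,"wx":0,"wy":0,"wz":-0.047,"hand":0.3}]'
python3 go.py 0.535 -0.226 0.12 174
python3 - <<'E'
from h import *
a,d=robot.get_image("side");b,e=robot.get_image("top")
cv2.imwrite("pics/s3.png",np.hstack([cv2.resize(a[100:250,230:400],(510,450)),cv2.resize(b[80:230,390:480],(270,450))]))
for n,im,dd in(("side",a,d),("top",b,e)):
    P=cloud(n,dd);h=cv2.cvtColor(im,cv2.COLOR_BGR2HSV)
    m=(h[...,0]<15)&(h[...,1]>90)&(P[...,1]<-.1)&(P[...,1]>-.35)&(P[...,0]>.35)&(P[...,0]<.7)&(P[...,2]>.1)
    Q=P[m]
    print(n,m.sum(),np.percentile(Q,[2,50,98],axis=0).round(3).tolist() if m.any() else "")
    q=Q[(Q[:,2]<.165)]
    if len(q)>200: 
        print(cv2.minAreaRect((q[:,:2]*1000).astype(np.float32)))
        A=np.c_[q[:,:2],np.ones(len(q))];print(np.linalg.lstsq(A,q[:,2],rcond=None)[0])
    print([ (r["position"],r["conf"]) for r in robot.landmark_of("guard_mid",n) if r["position"][1]<0])
E
```

```text
time_s: 7.38
position: [0.5362, -0.2226, 0.1809]
tcp_rot: [-0.0, 0.051, 0.999, 0.0]
force: [0.4, 0.2, -4.2]
opening: 0.0533
grip_force: 64.8
t 7.375 pos [ 0.5362 -0.2226  0.1809] yaw 174.2 F [ 0.4  0.2 -4.2] open 0.0533 grip 64.77585196495056
d [ 0.003 -0.014  0.244] w [ 0.    -0.     0.001] rows 0.9757317547624088
side 899 [[0.458, -0.277, 0.15], [0.52, -0.204, 0.155], [0.609, -0.159, 0.34]]
((533.737548828125, -221.62774658203125), (123.75267028808594, 159.827392578125), 84.82891082763672)
[-0.00312238  0.00023484  0.1559249 ]
[([0.5377, -0.2195, 0.181], 0.81)]
top 1283 [[0.464, -0.202, 0.149], [0.529, -0.178, 0.153], [0.616, -0.157, 0.182]]
((540.9755859375, -187.88133239746094), (55.58226776123047, 157.85879516601562), 82.80818176269531)
[-0.00120717 -0.01429593  0.15108854]
[]
```

View pics/s3.png

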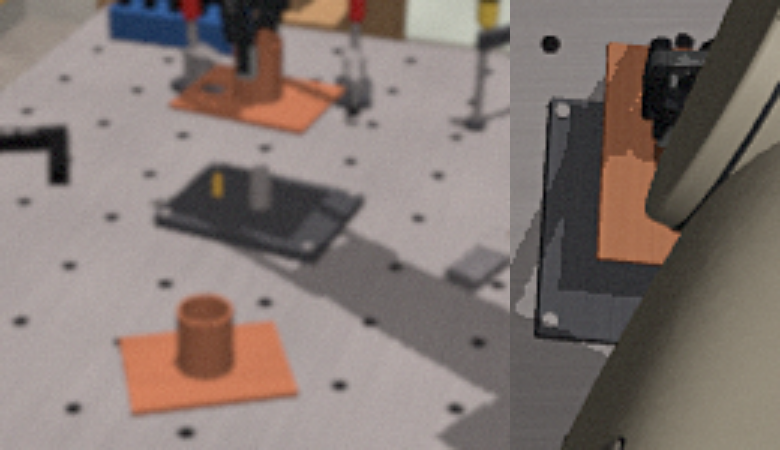

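The left panel shows the guard level above the fixture, with its window end on the pin side and the pin at (217,185) and shaft at (262,188). The clearance is 10 mm and the error is about 5 mm in y, so I'll correct that and descend.

```bash
python3 -m crank '[{"dx":0,"dy":-0.018,"dz":0.06,"wx":0,"wy":0,"wz":0,"hand":0.3},{"dx":0,"dy":-0.018,"dz":0.14,"wx":0,"wy":0,"wz":0,"hand":0.3},{"dx":0,"dy":-0.018,"dz":0.22,"wx":0,"wy":0,"wz":0,"hand":0.3},{"dx":0,"dy":-0.018,"dz":0.28,"wx":0,"wy":0,"wz":0,"hand":0.3},{"dx":0,"dy":-0.018,"dz":0.32,"wx":0,"wy":0,"wz":0,"hand":0.3},{"dx":0,"dy":-0.018,"dz":0.36,"wx":0,"wy":0,"wz":0,"hand":0.3},{"dx":0,"dy":-0.018,"dz":0.4,"wx":0,"wy":0,"wz":0,"hand":0.3},{"dx":0,"dy":-0.018,"dz":0.4,"wx":0,"wy":0,"wz":0,"hand":0.3}]'
python3 go.py 0.5355 -0.227 0.049 174
python3 - <<'E'
from h import *
a,d=robot.get_image("side");P=cloud("side",d);h=cv2.cvtColor(a,cv2.COLOR_BGR2HSV)
cv2.imwrite("pics/s4.png",cv2.resize(a[100:220,250:390],(700,600)))
m=(h[...,0]<15)&(h[...,1]>90)&(P[...,1]<-.1)&(P[...,1]>-.35)&(P[...,0]>.35)&(P[...,0]<.7)&(P[...,2]<.13)
q=P[m];print(np.median(q,0)); q=q[q[:,2]<np.median(q[:,2])+.008]
print(cv2.minAreaRect((q[:,:2]*1000).astype(np.float32)))
E
```

```text
time_s: 8.57
position: [0.5352, -0.2283, 0.0803]
tcp_rot: [-0.001, 0.052, 0.999, 0.0]
force: [-0.8, -0.1, -4.6]
opening: 0.0533
grip_force: 64.7
t 8.575 pos [ 0.5352 -0.2283  0.0803] yaw 174.1 F [-0.8 -0.1 -4.6] open 0.0533 grip 64.7296142578125
d [-0.001  0.005  0.125] w [ 0. -0.  0.] rows 0.5016433616087518
[ 0.51880552 -0.20888141  0.05396325]
((541.3670654296875, -230.76820373535156), (129.95823669433594, 174.3151092529297), 83.314208984375)
```

View pics/s4.png

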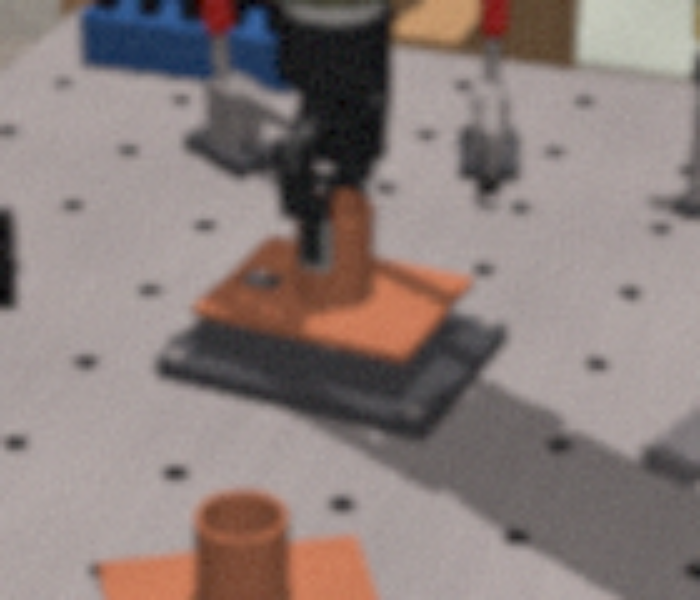

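The guard is level, with the shaft already in the collar and no contact force; the window at (265,277) is above the pin. I'll lower it slowly.

```bash
python3 -m crank '[{"dx":0,"dy":0.005,"dz":0.03,"wx":0,"wy":0,"wz":0,"hand":0.3},{"dx":0,"dy":0.005,"dz":0.06,"wx":0,"wy":0,"wz":0,"hand":0.3},{"dx":0,"dy":0.005,"dz":0.085,"wx":0,"wy":0,"wz":0,"hand":0.3},{"dx":0,"dy":0.005,"dz":0.1,"wx":0,"wy":0,"wz":0,"hand":0.3},{"dx":0,"dy":0.005,"dz":0.108,"wx":0,"wy":0,"wz":0,"hand":0.3},{"dx":0,"dy":0.005,"dz":0.112,"wx":0,"wy":0,"wz":0,"hand":0.3},{"dx":0,"dy":0.005,"dz":0.112,"wx":0,"wy":0,"wz":0,"hand":0.3}]'
```

```text
time_s: 9.5
position: [0.536, -0.2274, 0.0534]
tcp_rot: [0.0, 0.052, 0.999, -0.0]
force: [-0.0, -0.3, -3.7]
opening: 0.0531
grip_force: 64.8
```

```bash
python3 -m crank '[{"dx":0,"dy":0,"dz":0.004,"wx":0,"wy":0,"wz":0,"hand":0.3},{"dx":0,"dy":0,"dz":0.008,"wx":0,"wy":0,"wz":0,"hand":0.3},{"dx":0,"dy":0,"dz":0.012,"wx":0,"wy":0,"wz":0,"hand":0.3},{"dx":0,"dy":0,"dz":0.012,"wx":0,"wy":0,"wz":0,"hand":0.3}]'
```

```text
time_s: 10.0
position: [0.5359, -0.2273, 0.0502]
tcp_rot: [-0.0, 0.052, 0.999, 0.0]
force: [-0.2, 0.7, -4.0]
opening: 0.0533
grip_force: 64.8
```

```bash
python3 -m crank '[{"dx":0,"dy":0,"dz":0.004,"wx":0,"wy":0,"wz":0,"hand":0.3},{"dx":0,"dy":0,"dz":0.006,"wx":0,"wy":0,"wz":0,"hand":0.3},{"dx":0,"dy":0,"dz":0.008,"wx":0,"wy":0,"wz":0,"hand":0.3},{"dx":0,"dy":0,"dz":0.008,"wx":0,"wy":0,"wz":0,"hand":0.3}]'
```

```text
time_s: 10.5
position: [0.536, -0.2274, 0.05]
tcp_rot: [0.0, 0.052, 0.999, -0.0]
force: [-8.1, 2.9, 10.8]
opening: 0.0534
grip_force: 66.1
```

Contact comes at the height expected for fully home (0.034 + 0.016 m). I'll release and retreat straight up.

```bash
python3 -m crank '[{"dx":0,"dy":0,"dz":-0.004,"wx":0,"wy":0,"wz":0,"hand":0.3},{"dx":0,"dy":0,"dz":-0.004,"wx":0,"wy":0,"wz":0,"hand":1},{"dx":0,"dy":0,"dz":-0.004,"wx":0,"wy":0,"wz":0,"hand":1},{"dx":0,"dy":0,"dz":-0.004,"wx":0,"wy":0,"wz":0,"hand":1},{"dx":0,"dy":0,"dz":-0.004,"wx":0,"wy":0,"wz":0,"hand":1},{"dx":0,"dy":0,"dz":-0.004,"wx":0,"wy":0,"wz":0,"hand":1},{"dx":0,"dy":0,"dz":-0.1,"wx":0,"wy":0,"wz":0,"hand":1},{"dx":0,"dy":0,"dz":-0.25,"wx":0,"wy":0,"wz":0,"hand":1},{"dx":0,"dy":0,"dz":-0.4,"wx":0,"wy":0,"wz":0,"hand":1},{"dx":0,"dy":0,"dz":-0.6,"wx":0,"wy":0,"wz":0,"hand":1},{"dx":0,"dy":0,"dz":-0.6,"wx":0,"wy":0,"wz":0,"hand":1}]'
python3 - <<'E'
from h import *
a,d=robot.get_image("side");P=cloud("side",d);h=cv2.cvtColor(a,cv2.COLOR_BGR2HSV)
cv2.imwrite("pics/s5.png",cv2.resize(a[100:220,250:390],(700,600)))
m=(h[...,0]<15)&(h[...,1]>90)&(P[...,1]<-.1)&(P[...,1]>-.35)&(P[...,0]>.35)&(P[...,0]<.7)&(P[...,2]<.03)
q=P[m];print(np.median(q,0),cv2.minAreaRect((q[:,:2]*1000).astype(np.float32)))
print(np.linalg.lstsq(np.c_[q[:,:2],np.ones(len(q))],q[:,2],rcond=None)[0])
print(robot.landmark_of("guard_mid","side"))
E
```

```text
time_s: 11.88
position: [0.5387, -0.2288, 0.2042]
tcp_rot: [0.004, 0.052, 0.999, -0.002]
force: [-0.2, -0.8, -1.0]
opening: 0.0854
grip_force: 0.0
[ 0.51637359 -0.20408609  0.02298009] ((539.5410766601562, -225.63375854492188), (125.4870376586914, 169.6153564453125), 84.05149841308594)
[-0.00541872 -0.00514652  0.02442207]
[{'position': [0.1953, 0.3374, 0.0328], 'conf': 0.95}, {'position': [0.6531, 0.333, 0.0355], 'conf': 0.81}, {'position': [0.542, -0.2279, 0.0492], 'conf': 0.76}]
```

View pics/s5.png

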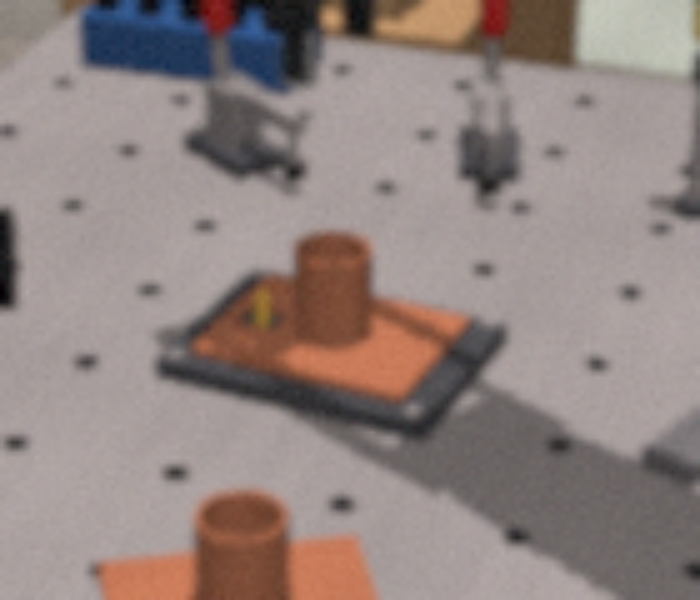

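The guard lies flat on the fixture, with the yellow pin up through the window at (262,308) and the plate top at z ≈ 0.022, so it is fully home. The gripper is clear.

```bash
python3 -c "
from rig import robot
print(robot.hand_in())"
```

```text
the job is handed in; nothing more can be done
None
```

The windowed guard is fitted flat and fully home on the fixture, with the shaft in its collar and the pin through the window. The gripper is clear, the blank guard was left alone, and the job was handed in at about 12 s; no verdict came back.

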